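Press a print in the bare mounting jig

ROBOT

A 7-joint arm with a two-finger parallel gripper is mounted at the origin on the work surface. World frame = base frame: x ahead of the robot, y to its left, z up, the work surface at z = 0. Lengths are in m, angles in rad, forces in N, time in s.
With the tool pointing down it reaches from about 0.425 to 0.825 m from the base axis. Payload 3.6 kg.
Tool frame: the origin (TCP) lies midway between the tips of the shut fingers; the grasp point (between the pads) lies 19 mm behind it; z points along the fingers, y is the line along which they close (so a half turn about z gives the same grasp; the last joint's range is limited). The gripper opens to 93 mm and grips with 3 to 60 N. Pads are 15 mm wide; open, the fingers measure 128 mm over their backs; the gripper's body (75 mm by 188 mm) begins 65 mm behind the grasp point.
Start: joints at [1.21, 0.615, -0.013, 1.423, 0.008, 1.103, -0.04], TCP at [0.214, -0.614, 0.219] pointing down, gripper open.
Joint ranges: [-3.12, 3.12], [-0.3, 2.06], [-1.34, 1.32], [0.26, 2.42], [-1.36, 4.5], [0.01, 1.98], [-2.84, 2.84]. Speed limits (rad/s): [2.79, 2.79, 3.14, 3.14, 3.14, 3.14, 3.14].

INTERFACE

Orientations are given as a unit quaternion [w, x, y, z].
In Python, from cell import env, imaging, boxes_of gives the robot as it stands. The module is installed in compiled form; this text tells all that it offers.
- The arm moves only by the shell command python3 -m inch 'ROWS' [FORCE]. ROWS is JSON, a list of rows, each an object with "dr": the turn, a rotation vector about the tool's x, y, z in degrees, a list of three; "offset": the shift along the tool's x, y, z in cm, a list of three; "jaw": the finger opening in cm, from 0 to 9.3. In form: [{"dr": [rx, ry, rz], "offset": [tx, ty, tz], "jaw": jaw}, ...]. A call has 1 to 20 rows; each row is the pose to reach, as a shift and turn from the pose commanded when the call began, along the tool's axes at that moment; what a row does not reach only later rows make up. A row lasts 1/8 s, in which the tool goes at most 62.5 mm and 10.7 degrees, less where a joint would pass 70% of its speed; a pose out of reach is approached as far as the arm can. A call with a gripper value outside its range is refused whole. The fingers move at their own pace and stop on an object; FORCE is the grip in N (left out, the last holds). Time passes only in rows, so rows that repeat a pose let the fingers close. It gives the time, the measured TCP pose, the force, the opening and the grip force at its end, in the units of the state.
- env.read_state(): the state, without advancing time (a new reading comes with each control period).
- imaging.read_camera(name): name is "scene" or "top" or "wrist"; returns (picture, depth): 420x560x3 uint8, red, green, blue; 420x560 float32, m along the optical axis (not along the pixel's ray), 0 where there is no reading.
- imaging.camera_params(name): a dict with "fx", "fy", "cx", "cy" (pixels), "extrinsics" (4x4, takes a point from camera to world coordinates); the wrist camera has in their place "hand_eye" (4x4, takes a point from camera to tool coordinates, whose origin is the TCP and whose axes are the flange's). Camera axes: x right, y down, z forward; pixel columns grow to the right and rows downward; lengths in m; the calibration is good to about 2 mm. A picture is of the moment at which its call begins: read the wrist's pose just before it. camera_params takes no time and is no camera call.
- env.close_job(): hands the job in; it is judged then, once.
Trained networks look in the newest picture that a camera, given by its name, has taken for a name from the list of things; names that differ only in an ending like _2 or _b are one class to them, and where a whole thing is asked for, a point or a joint stands for the part that bears it (a point fixed in the world has none). Each returns a list of dicts, best first, with "confidence" (0 to 1); they miss things now and then, are a little off and sometimes report something else, mostly with a low value. They report only what shows in the picture. A call takes as long as a camera call. They do not tell look-alikes from the thing itself.
- boxes_of(camera, target): "uv" ([column, row] in pixels, amid what is visible of it).
The state is a dict: "time": time; "qpos": joint angles; "qd": joint speeds; "tau": joint torques, N m; "eef_pos": TCP position; "tool_rot": TCP orientation; "contact_force": force on the tool from outside, world axes, zero at the start; "torque": the same for the moment, N m; "width": finger opening in m; "grip_force": force on a finger pad.
Only numpy, scipy, OpenCV 4.12 (cv2) and the standard library are available. Lean on these libraries where they do the work, as an engineer would, in place of code of your own. Each camera call takes 0.05 s, during which the arm holds its last target. There are 200 camera calls.

TASK

Two mounting jigs stand on the framer's bench; one already has its press plate on, the other is bare. Pick up the loose press plate by its handle and slide it into the bare jig, lying square, its front edge going under the keeper bar, until the socket in its underside drops over the jig's locating pin; then press it fully down against the springs. Finish while still holding it pressed down by the handle, and leave the other plate, the paint tin, the brush and the jar where they are.

Things in the scene. Friction and masses are not known exactly. Their poses are not given: they have to be found in the camera images.
- plate_grip (a point): Loose press plate: wooden, 130 (x) x 90 (y) x 16 mm thick, with an upright block handle amid its top, 50 (x) x 20 (y) x 46 mm high, gripped across its 20 mm. This point: the handle's centre, 39 mm above the plate's underside and 23 mm above its top. x along plate and handle, z up; half a turn makes no difference. Starts flat on the bench; about 0.2 kg.
- plate_socket (a point): Mouth of the blind socket in the loose plate's underside, at the plate's middle, straight below the handle: 13 mm (plate's x) x 17 mm (y), 16 mm deep. Same axes as the plate.
- plate_other_grip (a point): Handle centre of a second, identical press plate, which already sits on the pin of one of the two jigs (which jig: see where it is). Not to be disturbed.
- jig_a: One of two identical mounting jigs, fixed on the bench. Origin: bench level under the base's middle; x along the jig, away from the robot; z up. Base 220 x 140 x 14 mm; over it a sprung bed 200 x 104 mm with a print. A steel pin 9 mm thick stands through the bed, tip 37 mm above the bench, on the centre line y = 0, at an unreported x between -22 and +2 mm.
- jig_b: The other mounting jig, same as jig_a, with its own pin place. A plate on a pin has its handle centre 69 mm above the bench, 64 mm when pressed fully down; riding on the pin's tip before it drops, 76 mm.
- jig_a_bar (a point): jig_a's keeper bar, fixed, across the jig (y) over the far part of the bed: this is the middle of its underside, 58 mm above the bench, at jig x = 40 mm. Bar 14 (x) x 136 (y) x 12 mm on a post at each end (y = +-62 mm). Seated, a plate's front reaches under it, so lower the plate short of it (handle centre at jig x = -40 mm or less) and slide in +x.
- jig_b_bar (a point): The same point of jig_b's keeper bar.
- jig_a_bed (a joint): How far jig_a's sprung bed is pressed down, m: 0 up (bed top 30 mm above the bench), 0.005 at its stop. Springs: about 6 N to start, 11 N at the stop. The pin does not move with it.
- jig_b_bed (a joint): The same for jig_b's bed.
- tin: Paint tin, 90 mm across, 110 mm high, origin under its middle; bystander.
- brush: Paint brush lying on the bench, about 200 mm long; bystander.
- jar: Small glass jar with a lid, 56 mm across, 70 mm high, origin under its middle; bystander.
Mind the look-alikes: they are no part of the job. What is shaped like the part that bears plate_grip but red is not meant.

How it is judged:
By the outcome, as a careful person would: the job done as asked, in the order asked, and still so for the second after the job is handed in, while the arm keeps its last pose, push and grip.
It also fails if it takes over 58 s, if anything falls off the work surface, if the arm or the gripper's body presses on something with over 40 N, if the wrist force passes 120 N, or if a joint passes its speed limit or range.

## Working session

There is one attempt and no reset: what is moved stays moved. The work goes in short steps, Python scripts to look and compute and a shell command to move; the robot and the scene stay as the last step left them, time stands still between calls to the robot, and variables do not carry over. Pictures are saved under pics/ and viewed, at most 10 in all, crops included, and the job is handed in when it is done.

```bash
mkdir -p pics
cat > h.py <<'E'
import numpy as np, cv2
from cell import env, imaging, boxes_of
from scipy.spatial.transform import Rotation as R
def T_tool(s):
    q=s["tool_rot"]; T=np.eye(4); T[:3,:3]=R.from_quat([q[1],q[2],q[3],q[0]]).as_matrix(); T[:3,3]=s["eef_pos"]; return T
def cloud(name):
    s=env.read_state(); im,d=imaging.read_camera(name); p=imaging.camera_params(name)
    E=np.array(p["extrinsics"]) if "extrinsics" in p else T_tool(s)@np.array(p["hand_eye"])
    v,u=np.indices(d.shape); P=np.stack([(u-p["cx"])/p["fx"]*d,(v-p["cy"])/p["fy"]*d,d],-1)
    W=P@E[:3,:3].T+E[:3,3]; W[d==0]=np.nan
    return im,d,W
def save(n,im,k=1): cv2.imwrite("pics/"+n,cv2.resize(im[...,::-1],None,fx=k,fy=k,interpolation=cv2.INTER_CUBIC))
E
python3 - <<'E'
from h import *
out=[]
for c in ("top","scene"):
    im,d,W=cloud(c); out.append(im); np.savez(c+".npz",im=im,W=W)
    for t in ("plate_grip","jig_a","tin","brush","jar"):
        for b in boxes_of(c,t):
            u,v=map(int,b["uv"]); print(c,t,[u,v],round(b["confidence"],2),np.round(W[v,u],3), im[v,u])
save("top.png",out[0],1.4);save("scene.png",out[1],1.4)
s=env.read_state();print(s["time"],s["eef_pos"],s["tool_rot"])
E
```

```text
top plate_grip [398, 319] 0.9 [ 0.311 -0.278  0.036] [140  39  32]
top plate_grip [298, 186] 0.85 [ 0.58  -0.013  0.065] [213 165 106]
top plate_grip [270, 265] 0.72 [0.389 0.025 0.071] [223 225 219]
top plate_grip [176, 306] 0.71 [0.271 0.221 0.055] [104  38  32]
top jig_a [396, 199] 0.81 [ 0.579 -0.242  0.072] [94 90 83]
top jig_a [183, 200] 0.59 [0.516 0.256 0.031] [223 218 191]
top tin [253, 112] 0.64 [0.728 0.113 0.113] [231 228 220]
top brush [334, 132] 0.97 [ 0.744 -0.085  0.019] [205 195 190]
top jar [271, 266] 0.68 [0.387 0.023 0.07 ] [223 225 219]
scene plate_grip [404, 198] 0.97 [0.295 0.228 0.019] [180  52  47]
scene plate_grip [246, 245] 0.79 [ 0.621 -0.007  0.035] [191 155 114]
scene jig_a [398, 272] 0.73 [0.563 0.271 0.03 ] [255 255 255]
scene jig_a [151, 214] 0.7 [ 0.615 -0.235  0.031] [251 225 162]
scene tin [267, 302] 0.8 [0.788 0.118 0.095] [216 206 205]
scene tin [151, 210] 0.61 [ 0.601 -0.245  0.03 ] [252 228 168]
scene brush [150, 209] 0.72 [ 0.6   -0.249  0.03 ] [252 229 174]
scene jar [306, 193] 0.92 [0.409 0.031 0.042] [217 223 202]
scene jar [155, 186] 0.47 [ 0.553 -0.268  0.057] [194 153 110]
0.6 [ 0.21357168 -0.61386424  0.21863768] [-4.40178935e-05  9.86021147e-01  1.66620211e-01  1.74114372e-05]
```

View pics/top.png

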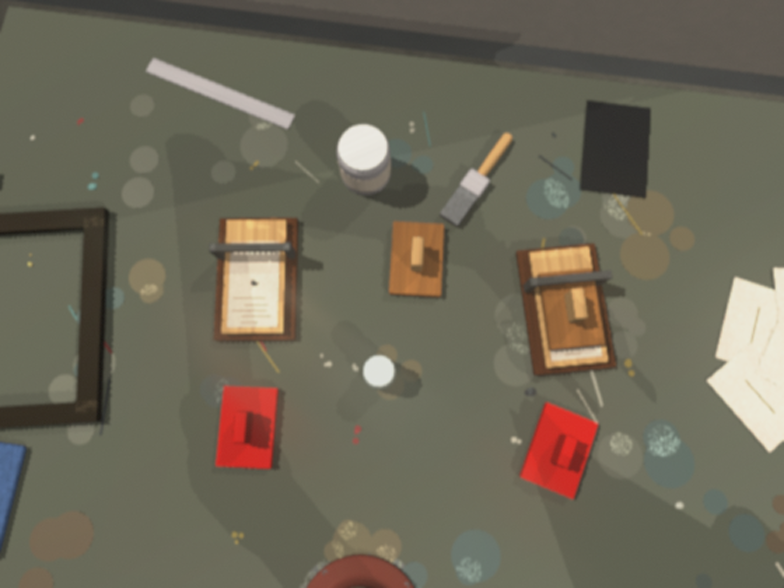

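View pics/scene.png

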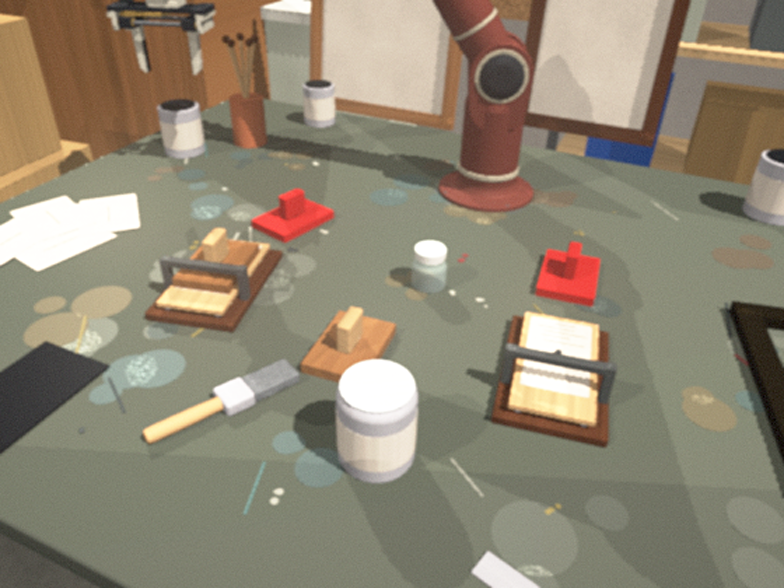

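The top view (1.4x scale) shows these plate candidates:
- Wooden loose plate at (417,258).
- Wooden plate in the right jig at (572,310).
- Two red plates at (247,427) and (560,450).

The one meant is the loose wooden plate at (417,258), because the red ones are excluded and the right one is already seated. The bare jig is the left one at (256,280), with its pin at (254,283). Next I'll confirm this in a crop and measure the poses.

Run:
```python
from h import *
z=np.load("top.npz"); im,W=z["im"],z["W"]
c=im[145:250,145:330]; save("crop.png",c,4)
X,Y,Z=W[...,0],W[...,1],W[...,2]
def rect(m):
    p=W[m][:,:2].astype(np.float32); r=cv2.minAreaRect(p); return len(p),np.round(r[0],4),np.round(r[1],4),round(r[2],1),np.round(p.mean(0),4)
near=(abs(X-.57)<.09)&(abs(Y+.0)<.08)
print("plate",rect(near&(Z>.010)&(Z<.025)),"handle",rect(near&(Z>.054)), np.nanmedian(Z[near&(Z>.054)]))
j=(abs(X-.54)<.16)&(abs(Y-.25)<.1)
print("base",rect(j&(Z>.009)),"bar",rect(j&(Z>.060)),"bed",rect(j&(Z>.025)&(Z<.034)))
print("bench",np.nanmedian(Z[j&(Z<.008)]),"bed",np.nanmedian(Z[j&(Z>.025)&(Z<.034)]),"bar",np.nanmedian(Z[j&(Z>.06)]))
```

```text
plate (1620, array([ 0.5982, -0.0107]), array([0.1297, 0.0899]), 4.7, array([ 0.5945, -0.0106], dtype=float32)) handle (173, array([ 0.5981, -0.0112]), array([0.0489, 0.0192]), 7.5, array([ 0.5982, -0.0107], dtype=float32)) 0.062310232640870766
base (5072, array([0.5262, 0.2626]), array([0.2208, 0.1412]), 8.5, array([0.5207, 0.2586], dtype=float32)) bar (403, array([0.5651, 0.2684]), array([0.0154, 0.1358]), 8.5, array([0.5643, 0.2689], dtype=float32)) bed (3004, array([0.5258, 0.2622]), array([0.1998, 0.135 ]), 8.1, array([0.5184, 0.2609], dtype=float32))
bench 0.0007564678177037765 bed 0.03102625087490285 bar 0.0702571193520155
```

View pics/crop.png

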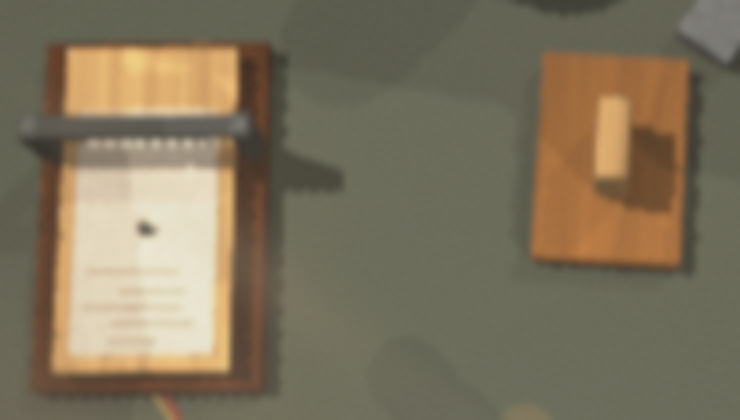

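The crop confirms it: loose wooden plate at crop (610,160), bare jig at (150,220) with its pin at (146,228). Next I'll compute the move to above the plate.

```bash
cat >> h.py <<'E'
def rows(p,yaw,s=None):
    "shift (cm) and turn (deg) in tool axes to TCP p, tool down, tool x at yaw deg"
    s=s or env.read_state(); T=T_tool(s)
    c,n=np.cos(np.radians(yaw)),np.sin(np.radians(yaw)); G=np.array([[c,n,0],[n,-c,0],[0,0,-1]])
    print("offset",np.round(T[:3,:3].T@(np.array(p)-T[:3,3])*100,2),"dr",np.round(R.from_matrix(T[:3,:3].T@G).as_rotvec(degrees=True),2))
E
python3 -c "
from h import *
rows([.598,-.011,.20],4.7)"
```

```text
offset [ 56.12 -44.31   1.87] dr [-0.   -0.   14.48]
```

```bash
python3 -m inch '[{"dr":[0,0,3],"offset":[4,-3.2,0],"jaw":6},{"dr":[0,0,6],"offset":[9,-7,0],"jaw":6},{"dr":[0,0,14.5],"offset":[14,-11,0],"jaw":6},{"dr":[0,0,14.5],"offset":[19,-15,0],"jaw":6},{"dr":[0,0,14.5],"offset":[24,-19,0],"jaw":6},{"dr":[0,0,14.5],"offset":[29,-23,0],"jaw":6},{"dr":[0,0,14.5],"offset":[34,-27,0],"jaw":6},{"dr":[0,0,14.5],"offset":[39,-31,0],"jaw":6},{"dr":[0,0,14.5],"offset":[44,-35,1],"jaw":6},{"dr":[0,0,14.5],"offset":[49,-39,1.9],"jaw":6},{"dr":[0,0,14.5],"offset":[53.5,-42.5,1.9],"jaw":6},{"dr":[0,0,14.5],"offset":[56.1,-44.3,1.9],"jaw":6},{"dr":[0,0,14.5],"offset":[56.1,-44.3,1.9],"jaw":6},{"dr":[0,0,14.5],"offset":[56.1,-44.3,1.9],"jaw":6},{"dr":[0,0,14.5],"offset":[56.1,-44.3,1.9],"jaw":6}]' 30
python3 - <<'E'
from h import *
im,d,W=cloud("wrist"); save("w1.png",im,1.0)
X,Y,Z=W[...,0],W[...,1],W[...,2]
near=(abs(X-.598)<.09)&(abs(Y+.01)<.08)
def rect(m):
    p=W[m][:,:2].astype(np.float32); r=cv2.minAreaRect(p); return len(p),np.round(r[0],4),np.round(r[1],4),round(r[2],1)
print("plate",rect(near&(Z>.010)&(Z<.022)),"handle",rect(near&(Z>.055)&(Z<.068)), np.nanmedian(Z[near&(Z>.055)&(Z<.068)]))
rows([.598,-.011,.023],4.7)
E
```

```text
time: 2.48
eef_pos: [0.5972, -0.0134, 0.1999]
tool_rot: [0.001, 0.999, 0.039, -0.0]
contact_force: [-0.5, -0.2, 0.7]
width: 0.0602
grip_force: 0.0
plate (11367, array([ 0.6094, -0.0288]), array([0.1532, 0.1267]), 4.3) handle (1292, array([ 0.5977, -0.0113]), array([0.0493, 0.0194]), 4.4) 0.06108519341917151
offset [ 0.09 -0.23 17.69] dr [ 0.05  0.01 -0.19]
```

View pics/w1.png

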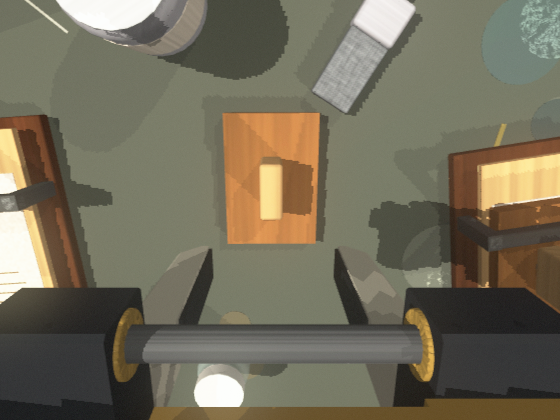

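The wrist view shows the wooden handle at (270,192), square to the gripper, with the plate spanning (224–320, 113–243). I'll descend and grip.

```bash
python3 -m inch '[{"dr":[0,0,0.2],"offset":[0,-0.1,4],"jaw":6},{"dr":[0,0,0.2],"offset":[0,-0.1,9],"jaw":6},{"dr":[0,0,0.2],"offset":[0,-0.1,13],"jaw":6},{"dr":[0,0,0.2],"offset":[0,-0.1,16],"jaw":6},{"dr":[0,0,0.2],"offset":[0,-0.1,17.5],"jaw":6},{"dr":[0,0,0.2],"offset":[0,-0.1,17.7],"jaw":6},{"dr":[0,0,0.2],"offset":[0,-0.1,17.7],"jaw":6},{"dr":[0,0,0.2],"offset":[0,-0.1,17.7],"jaw":1.5},{"dr":[0,0,0.2],"offset":[0,-0.1,17.7],"jaw":1},{"dr":[0,0,0.2],"offset":[0,-0.1,17.7],"jaw":1},{"dr":[0,0,0.2],"offset":[0,-0.1,17.7],"jaw":1},{"dr":[0,0,0.2],"offset":[0,-0.1,17.7],"jaw":1},{"dr":[0,0,0.2],"offset":[0,-0.1,17.7],"jaw":1},{"dr":[0,0,0.2],"offset":[0,-0.1,17.7],"jaw":1}]' 45
```

```text
time: 4.28
eef_pos: [0.5978, -0.0103, 0.0228]
tool_rot: [0.0, 0.999, 0.039, 0.0]
contact_force: [-0.3, 0.3, 0.6]
width: 0.0197
grip_force: 45.0
```

Run:
```python
from h import *
rows([.417,.246,.20],8.5)
p=imaging.camera_params("top");E=np.array(p["extrinsics"])
for uv in [(181.5,202)]:
    r=E[:3,:3]@np.array([(uv[0]-p["cx"])/p["fx"],(uv[1]-p["cy"])/p["fy"],1]); o=E[:3,3]; P=o+r*(.037-o[2])/r[2]
    a=np.radians(8.5);d=P[:2]-[.5262,.2626];print(P,d@[np.cos(a),np.sin(a)],d@[-np.sin(a),np.cos(a)])
```

```text
offset [-16.03 -26.96 -17.73] dr [ 0.01 -0.01 -4.02]
[0.51011683 0.25745322 0.037     ] -0.016667256750633054 -0.002713007130301884
```

```bash
python3 -m inch '[{"dr":[0,0,0],"offset":[0,0,-2],"jaw":1},{"dr":[0,0,0],"offset":[0,0,-5],"jaw":1},{"dr":[0,0,0],"offset":[0,0,-9],"jaw":1},{"dr":[0,0,0],"offset":[-1,-2,-13],"jaw":1},{"dr":[0,0,-1],"offset":[-3,-6,-16],"jaw":1},{"dr":[0,0,-2],"offset":[-6,-10,-17.7],"jaw":1},{"dr":[0,0,-3],"offset":[-9,-15,-17.7],"jaw":1},{"dr":[0,0,-4],"offset":[-12,-20,-17.7],"jaw":1},{"dr":[0,0,-4],"offset":[-14.5,-24,-17.7],"jaw":1},{"dr":[0,0,-4],"offset":[-15.7,-26.2,-17.7],"jaw":1},{"dr":[0,0,-4],"offset":[-16,-27,-17.7],"jaw":1},{"dr":[0,0,-4],"offset":[-16,-27,-17.7],"jaw":1},{"dr":[0,0,-4],"offset":[-16,-27,-17.7],"jaw":1},{"dr":[0,0,-4],"offset":[-16,-27,-17.7],"jaw":1}]'
python3 - <<'E'
from h import *
im,d,W=cloud("wrist"); save("w2.png",im,1.4); np.savez("w2.npz",im=im,d=d,W=W)
X,Y,Z=W[...,0],W[...,1],W[...,2]
def rect(m):
    p=W[m][:,:2].astype(np.float32); r=cv2.minAreaRect(p); return len(p),np.round(r[0],4),np.round(r[1],4),round(r[2],1)
j=(abs(X-.54)<.14)&(abs(Y-.262)<.1)
print("bar",rect(j&(Z>.063)&(Z<.076)),np.nanmedian(Z[j&(Z>.063)&(Z<.076)]),"bed",rect(j&(Z>.026)&(Z<.034)),np.nanmedian(Z[j&(Z>.026)&(Z<.034)]))
m=(abs(X-.515)<.03)&(abs(Y-.26)<.02)&(Z>.0345)&(Z<.045); print("pin",m.sum(),W[m].mean(0) if m.any() else 0, np.argwhere(m).mean(0))
h=(Z>.14)&(abs(Y-.246)<.08); print("held plate", rect(h&(Z>.175)), rect(h&(Z<.175)))
s=env.read_state(); print(s["eef_pos"],s["tool_rot"])
E
```

```text
time: 6.02
eef_pos: [0.4179, 0.2453, 0.1996]
tool_rot: [0.0, 0.997, 0.073, 0.0]
contact_force: [0.1, -0.5, -1.5]
width: 0.0197
grip_force: 45.0
bar (2041, array([0.5593, 0.2674]), array([0.0064, 0.1363]), 8.3) 0.06899956156493647 bed (13791, array([0.5169, 0.2611]), array([0.0928, 0.1363]), 8.4) 0.02986965664264274
pin 90 [0.51019056 0.25999604 0.03632338] [ 79.12222222 272.05555556]
held plate (84451, array([0.4284, 0.2396]), array([0.1447, 0.1168]), 35.2) (0, array([0., 0.]), array([0., 0.]), 0.0)
[0.41777864 0.24552501 0.19962014] [1.86180543e-04 9.97338212e-01 7.29140256e-02 2.92599841e-05]
```

View pics/w2.png

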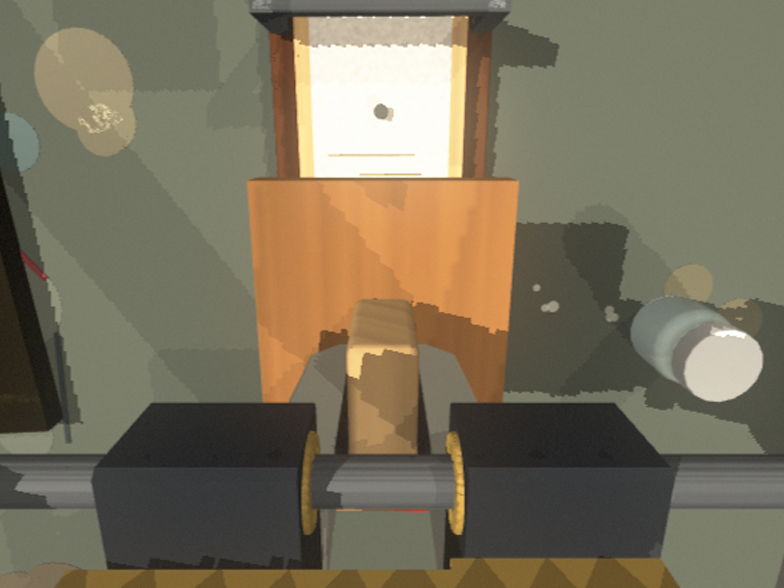

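The pin shows at (381,112), i.e. about (0.510, 0.260). The held plate is square to the jig. I'll lower it short of the bar at the height that clears both pin and bar.

Run:
```python
from h import *
rows([.4704,.2542,.0625],8.4)
rows([.5102-.004,.2600-.0006,.0625],8.4)
```

```text
offset [ 5.33 -0.1  13.71] dr [ 0.02 -0.   -0.04]
offset [ 8.95 -0.09 13.71] dr [ 0.02 -0.   -0.04]
```

```bash
python3 -m inch '[{"dr":[0,0,0],"offset":[2,0,2],"jaw":1},{"dr":[0,0,0],"offset":[4.5,-0.1,5],"jaw":1},{"dr":[0,0,0],"offset":[5.3,-0.1,8],"jaw":1},{"dr":[0,0,0],"offset":[5.3,-0.1,11],"jaw":1},{"dr":[0,0,0],"offset":[5.3,-0.1,13],"jaw":1},{"dr":[0,0,0],"offset":[5.3,-0.1,13.7],"jaw":1},{"dr":[0,0,0],"offset":[5.3,-0.1,13.7],"jaw":1},{"dr":[0,0,0],"offset":[5.3,-0.1,13.7],"jaw":1},{"dr":[0,0,0],"offset":[5.3,-0.1,13.7],"jaw":1}]'
python3 -c "
from h import *
rows([.5102-.004,.2600-.0006,.0625],8.4)"
```

```text
time: 7.2
eef_pos: [0.47, 0.2557, 0.0636]
tool_rot: [-0.0, 0.997, 0.074, 0.001]
contact_force: [0.2, -0.2, -1.3]
width: 0.0197
grip_force: 45.0
offset [3.63 0.17 0.11] dr [-0.04 -0.1   0.08]
```

```bash
python3 -m inch '[{"dr":[0,0,0],"offset":[0,0.1,0.1],"jaw":1},{"dr":[0,0,0],"offset":[0.7,0.1,0.1],"jaw":1},{"dr":[0,0,0],"offset":[1.5,0.1,0.1],"jaw":1},{"dr":[0,0,0],"offset":[2.3,0.1,0.1],"jaw":1},{"dr":[0,0,0],"offset":[3,0.1,0.1],"jaw":1},{"dr":[0,0,0],"offset":[3.4,0.1,0.1],"jaw":1},{"dr":[0,0,0],"offset":[3.6,0.1,0.1],"jaw":1},{"dr":[0,0,0],"offset":[3.6,0.1,0.1],"jaw":1},{"dr":[0,0,0],"offset":[3.6,0.1,0.1],"jaw":1},{"dr":[0,0,0],"offset":[3.6,0.1,0.1],"jaw":1}]'
python3 -c "
from h import *
for i in range(2): imaging.read_camera('top'); rows([.5102,.2600,.0595],8.4); print(env.read_state()['contact_force'])"
```

```text
time: 8.45
eef_pos: [0.505, 0.2597, 0.0617]
tool_rot: [-0.0, 0.997, 0.074, -0.0]
contact_force: [0.3, 1.0, -1.4]
width: 0.0196
grip_force: 45.0
offset [0.52 0.05 0.23] dr [-0.    0.01  0.09]
[-0.11058636  0.23733952 -1.32034517]
offset [0.51 0.05 0.22] dr [-0.    0.    0.09]
[-0.05506093 -0.6796603  -2.0810036 ]
```

```bash
python3 -m inch '[{"dr":[0,0,0],"offset":[0,0,0.15],"jaw":1},{"dr":[0,0,0],"offset":[0,0,0.25],"jaw":1},{"dr":[0,0,0],"offset":[0,0,0.3],"jaw":1},{"dr":[0,0,0],"offset":[0,0,0.3],"jaw":1}]'
```

```text
time: 9.05
eef_pos: [0.5052, 0.2597, 0.0596]
tool_rot: [-0.0, 0.997, 0.074, 0.0]
contact_force: [-2.2, -0.7, 4.8]
width: 0.0196
grip_force: 45.0
```

The plate is riding on the pin tip with about 6 N. I'll drag it forward until it drops.

```bash
python3 -m inch '[{"dr":[0,0,0],"offset":[0.1,0,0],"jaw":1},{"dr":[0,0,0],"offset":[0.2,0,0],"jaw":1},{"dr":[0,0,0],"offset":[0.3,0,0.03],"jaw":1},{"dr":[0,0,0],"offset":[0.3,0,0.03],"jaw":1},{"dr":[0,0,0],"offset":[0.3,0,0.03],"jaw":1}]'; python3 -m inch '[{"dr":[0,0,0],"offset":[0.1,0,0],"jaw":1},{"dr":[0,0,0],"offset":[0.15,0,0],"jaw":1},{"dr":[0,0,0],"offset":[0.15,0,0],"jaw":1}]'
```

```text
time: 9.68
eef_pos: [0.5055, 0.2598, 0.0594]
tool_rot: [0.001, 0.997, 0.074, -0.002]
contact_force: [-5.2, -1.9, 10.9]
width: 0.0197
grip_force: 45.0
time: 10.05
eef_pos: [0.5057, 0.2598, 0.0594]
tool_rot: [0.001, 0.997, 0.074, -0.004]
contact_force: [-7.1, -2.0, 12.5]
width: 0.02
grip_force: 45.0
```

Friction is holding it: Fx/Fz is about 0.5. I'll lighten the push and slide again.

```bash
python3 -m inch '[{"dr":[0,0,0],"offset":[0,0,-0.15],"jaw":1},{"dr":[0,0,0],"offset":[0,0,-0.3],"jaw":1},{"dr":[0,0,0],"offset":[0,0,-0.3],"jaw":1},{"dr":[0,0,0],"offset":[0,0,-0.3],"jaw":1}]'
```

```text
time: 10.55
eef_pos: [0.5097, 0.2602, 0.0611]
tool_rot: [0.0, 0.997, 0.074, -0.0]
contact_force: [-0.3, 0.3, -2.5]
width: 0.0198
grip_force: 45.0
```

```bash
python3 -m inch '[{"dr":[0,0,0],"offset":[0,0,0.1],"jaw":1},{"dr":[0,0,0],"offset":[0,0,0.2],"jaw":1},{"dr":[0,0,0],"offset":[0,0,0.3],"jaw":1},{"dr":[0,0,0],"offset":[0,0,0.4],"jaw":1},{"dr":[0,0,0],"offset":[0,0,0.4],"jaw":1}]'
```

```text
time: 11.18
eef_pos: [0.5096, 0.2603, 0.0573]
tool_rot: [0.0, 0.997, 0.074, -0.0]
contact_force: [-0.2, -0.3, -2.0]
width: 0.0195
grip_force: 45.0
```

It has dropped onto the pin. Now press.

```bash
python3 -m inch '[{"dr":[0,0,0],"offset":[0,0,0.2],"jaw":1},{"dr":[0,0,0],"offset":[0,0,0.4],"jaw":1},{"dr":[0,0,0],"offset":[0,0,0.6],"jaw":1},{"dr":[0,0,0],"offset":[0,0,0.8],"jaw":1},{"dr":[0,0,0],"offset":[0,0,1.0],"jaw":1},{"dr":[0,0,0],"offset":[0,0,1.2],"jaw":1},{"dr":[0,0,0],"offset":[0,0,1.2],"jaw":1},{"dr":[0,0,0],"offset":[0,0,1.2],"jaw":1}]' 60
```

```text
time: 12.18
eef_pos: [0.5096, 0.2604, 0.0477]
tool_rot: [-0.0, 0.997, 0.074, 0.0]
contact_force: [-4.0, -1.9, 15.0]
width: 0.0199
grip_force: 60.0
```

```bash
python3 -m inch '[{"dr":[0,0,0],"offset":[0,0,0.2],"jaw":1},{"dr":[0,0,0],"offset":[0,0,0.2],"jaw":1},{"dr":[0,0,0],"offset":[0,0,0.2],"jaw":1},{"dr":[0,0,0],"offset":[0,0,0.2],"jaw":1}]'
python3 - <<'E'
from h import *
im,d,W=cloud("scene"); save("end.png",im[120:360,60:500],1.8)
im,d,W=cloud("wrist"); X,Y,Z=W[...,0],W[...,1],W[...,2]
m=(abs(Y-.26)<.06)&(abs(X-.54)<.03); h=np.histogram(Z[m],bins=np.arange(.01,.09,.002)); print([(round(b,3),n) for b,n in zip(h[1],h[0]) if n>100])
E
```

```text
time: 12.68
eef_pos: [0.5097, 0.2604, 0.0476]
tool_rot: [-0.0, 0.997, 0.074, 0.001]
contact_force: [-7.1, -3.1, 25.7]
width: 0.0197
grip_force: 60.0
[(np.float64(0.012), np.int64(1071)), (np.float64(0.014), np.int64(173)), (np.float64(0.022), np.int64(286)), (np.float64(0.024), np.int64(676)), (np.float64(0.038), np.int64(4342)), (np.float64(0.04), np.int64(8607)), (np.float64(0.052), np.int64(124)), (np.float64(0.054), np.int64(131)), (np.float64(0.056), np.int64(157)), (np.float64(0.058), np.int64(153)), (np.float64(0.06), np.int64(182)), (np.float64(0.062), np.int64(271)), (np.float64(0.064), np.int64(206)), (np.float64(0.066), np.int64(699)), (np.float64(0.068), np.int64(6890)), (np.float64(0.07), np.int64(1090)), (np.float64(0.072), np.int64(221)), (np.float64(0.074), np.int64(231)), (np.float64(0.076), np.int64(271)), (np.float64(0.078), np.int64(238)), (np.float64(0.08), np.int64(293)), (np.float64(0.082), np.int64(410)), (np.float64(0.084), np.int64(1530)), (np.float64(0.086), np.int64(1744))]
```

View pics/end.png

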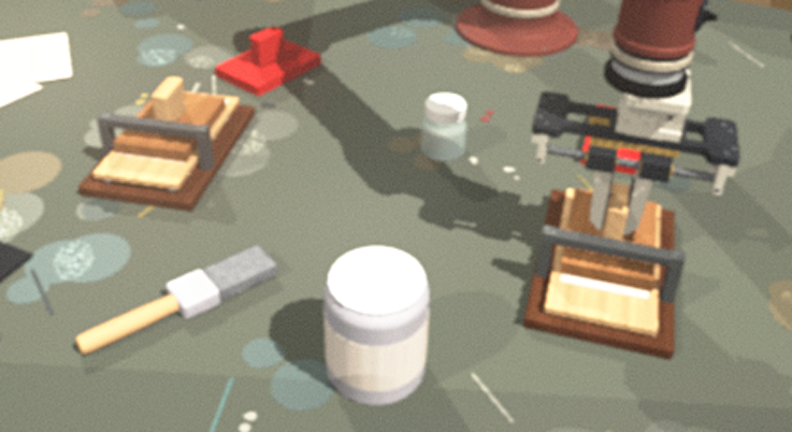

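The plate sits square in the right-hand jig of this view at (610,240), with its front edge under the bar. Its top measures about 40–41 mm and the bed about 25 mm, so it's at the stop. The tin, brush, jar and other plate haven't moved.

```bash
python3 -c "
from cell import env
print(env.close_job())"
```

```text
the job is handed in; nothing more can be done
None
```

The loose wooden plate is on the bare jig's pin with its front edge under the keeper bar, and I handed the job in with the gripper still holding it pressed to the stop at about 26 N; the other plate, tin, brush and jar were not touched.

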